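# Turn the sample carousel and swing the measuring head over the jar

## Task

Push a spoke of the carousel round with a fingertip, gently, until the wide-mouth jar (the one with the full-width lid) stands at the measuring place, its spoke pointing at the index post. Then push the swing arm round to its end stop so that the measuring head is over that jar. Push only on the spokes and the bar of the swing arm: do not touch or lift the jar or the bottles in the cups, and leave everything else on the bench where it is.

Things in the scene. Friction and masses are not known exactly. Their poses are not given: they have to be found in the camera images.
- hub (a point): point on the carousel's fixed vertical axis, height 60. Grey hub (48 across, top at height 68) with four straight aluminium spokes at 90 degrees to each other: bars 12 wide, height 42 to 58, bare from 24 to 88 from the axis. At each spoke's end is a round grey cup, 54 across, rim at height 46, centred 115 from the axis
- station: the fixed grey base: round plate 300 across, 8 thick, centred under the carousel, with a tongue that carries the swing arm's post. Between the spokes there is free room down to the plate. Origin: on the carousel's axis at table height; its -y axis points at the index post
- carousel (a joint): turn of the carousel, positive anticlockwise from above, 0 at the start whichever way it stands; turns either way for more than a full turn. Friction holds it where it is left: about 2 to 3 N at the middle of a spoke turns it, and it hardly coasts
- wide_jar: wide-mouth jar: amber glass, 44 across all the way up, white lid as wide as the jar, height 65. Stands loose in one of the four cups (2 mm play), so the spokes lie in its direction from the hub and every 90 degrees from there; the only full-width lid on the carousel. Origin: centre of its underside, at height 14; top at height 79
- jar_place (a point): the measuring place: fixed point 115 from the hub axis, height 14, where the centre of the jar's underside should be. Marked by the index post, a small steel upright (12 by 8, top at height 76) on the base, 168 from the hub axis, its nose pointing at the hub: the jar is in place when its spoke points at the post
- pivot (a point): point on the fixed vertical axis of the swing arm, height 120, 222 from the hub axis. The swing arm is a level aluminium bar 12 wide, height 112 to 128, bare from 17 to 91 from this axis, with a dark collar (34 across, height 102 to 138) at the axis and the measuring head at its outer end
- head (a point): centre of the lower end of the measuring head, a black upright cylinder 36 across (height 97 to 142) with a small glass eye under it; this point is at height 91, 109 from the pivot axis. The bar points from the pivot to it
- swing_arm (a joint): angle of the swing arm, positive anticlockwise from above: 0 fully parked, away from the carousel; 1.57 rad at its end stop (a steel pin), where the head is straight over the measuring place. Starts between 0 and 0.35. Friction holds it where it is left (1 to 2 N at mid-bar turns it)
- bottle_a: narrow-neck amber glass bottle with a small white cap: foot diameter 44, shoulders taper to a cap 22 across, height 65. Stands loose in one of the carousel's cups. Origin: centre of its underside
- bottle_b: narrow-neck amber glass bottle with a small white cap: foot diameter 44, shoulders taper to a cap 22 across, height 65. Stands loose in one of the carousel's cups. Origin: centre of its underside
- bottle_c: narrow-neck amber glass bottle with a small white cap: foot diameter 44, shoulders taper to a cap 22 across, height 65. Stands loose in one of the carousel's cups. Origin: centre of its underside
- beaker: bystander: small glass beaker, 52 across, 60 high, on the table near the base plate. Origin: centre of its underside
- red_pot: bystander: red plastic pot, 72 across, 85 high. Origin: centre of its underside
- tube_block: bystander: blue block with six holes, 75 by 120 by 35 high. Origin: centre of its underside
- reagent: bystander: glass bottle with a blue cap, 60 across, 100 high. Origin: centre of its underside
- sample_jar: bystander: spare amber jar with a white lid standing on the table, 48 across, 65 high; not on the carousel. Origin: centre of its underside
- timer: bystander: flat white box, 60 by 60 by 30 high. Origin: centre of its underside

How it is judged:
On the way, in this order (a step that is already met when the one before it is completed fails the run):
1. the wide-mouth jar is at the measuring place while the swing arm is still parked (horizontal distance between wide_jar and jar_place below 0.012 m and value of joint swing_arm below 0.6 rad and velocity of joint carousel between -0.3 and 0.3 rad/s), for 0.2 s.
2. the swing arm is at its end stop over the jar (horizontal distance between wide_jar and jar_place below 0.012 m and value of joint swing_arm above 1.49 rad), for 0.2 s.
At the end, for the whole second after the job is handed in: the wide-mouth jar is within 12 mm of the measuring place and still, the swing arm is within 0.08 rad of its end stop with the head within 18 mm of the jar's centre line, and the jar and all three bottles stand upright in their cups (all of step 2 and horizontal distance between head and wide_jar below 0.018 m and velocity of joint carousel between -0.05 and 0.05 rad/s and linear speed of wide_jar below 0.02 m/s and height (world z) of each of wide_jar, bottle_a, bottle_b, bottle_c below 0.02 m and angle between each of wide_jar, bottle_a, bottle_b, bottle_c's own z axis and vertical below 0.2 rad); the robot touches nothing.
It fails at once if the jar or a bottle is lifted out of its cup or tipped (height (world z) of any of wide_jar, bottle_a, bottle_b, bottle_c above 0.026 m or angle between any of wide_jar, bottle_a, bottle_b, bottle_c's own z axis and vertical above 0.4 rad).
It fails at once if the jar or a bottle on the carousel is touched by the robot (more than 1 N) (contact force between any of the fingers, the arm and wide_jar above 1 N or contact force between any of the fingers, the arm and bottle_a above 1 N or contact force between any of the fingers, the arm and bottle_b above 1 N or contact force between any of the fingers, the arm and bottle_c above 1 N).
It fails at once if the carousel is flung round (faster than 3 rad/s) (velocity of joint carousel above 3 rad/s or velocity of joint carousel below -3 rad/s).
It fails at once if a bystander on the bench is moved more than 20 mm (distance of any of beaker, red_pot, tube_block, reagent, sample_jar, timer from where it was at the start of the episode above 0.02 m).
It also fails if it takes over 64 s, if anything falls off the work surface, if the arm or the gripper's body presses on something with over 40 N, if the wrist force passes 120 N, or if a joint passes its speed limit or range.

## Robot

A 7-joint arm with a two-finger parallel gripper is mounted at the origin on the work surface. World frame = base frame: x ahead of the robot, y to its left, z up, the work surface at z = 0. Lengths are in m, angles in rad, forces in N, time in s.
With the tool pointing down it reaches from about 0.4 to 0.85 m from the base axis. Payload 6.9 kg.
Tool frame: the origin (TCP) lies at the very end of the fingers, on their centre line; the grasp point (between the pads) lies 19 mm behind it; z points along the fingers, x is the direction in which the jaws open and shut, and the axes are right-handed (so a half turn about z gives the same grasp; the last joint's range is limited). The gripper opens to 85 mm and grips with 20 to 120 N. Pads are 22 mm wide; open, the fingers measure 114 mm over their backs; the gripper's body (76 mm by 85 mm) begins 54 mm behind the grasp point. The pads swing forward as they close: fully open they stand 13 mm farther back than shut.
Start: joints at [-1.119, 0.507, -0.238, 1.5, 0.126, 1.149, -0.155], TCP at [0.212, 0.588, 0.231] pointing down, gripper open.
Joint ranges: [-3.08, 3.08], [-0.24, 2.05], [-1.43, 1.35], [0, 2.5], [-1.52, 4.66], [0.17, 1.96], [-2.89, 2.89]. Speed limits (rad/s): [2.39, 2.39, 3.14, 3.14, 3.14, 3.14, 3.14].

## Interface

Orientations are given as [roll, pitch, yaw] about the fixed x, y, z axes, in that order (R = Rz(yaw) Ry(pitch) Rx(roll)).
In Python, from station import sense, snapshot, get_calibration, sign_off gives the robot as it stands.
- The arm moves only by the tool jog_arm, never from a script. Its argument "motion" is a list of rows, each a list of 6 numbers: the shift along the world's x, y, z in m, then the turn, a rotation vector about the world's x, y, z in degrees. In form: [[dx, dy, dz, ax, ay, az], ...]. A call has 1 to 8 rows; each row is the pose to reach, as a shift and turn from the pose commanded when the call began; what a row does not reach only later rows make up. A row lasts 1/10 s, in which the tool goes at most 50 mm and 8.59 degrees, less where a joint would pass 70% of its speed; a pose out of reach is approached as far as the arm can. A call with a gripper value outside its range is refused whole. "fingers" is the opening in per cent of the stroke, from 0 (shut) to 100 (fully open), set as the call begins (left out, the last holds). The fingers move at their own pace and stop on an object; "grip_force" is the grip in N (left out, the last holds). Time passes only in rows, so rows that repeat a pose let the fingers close. It gives the time, the measured TCP pose, the force and the opening at its end, in the units of the state.
- sense(): the state, without advancing time (a new reading comes with each control period).
- snapshot(name): name is "side" or "top"; returns the picture (400x640x3 uint8, blue, green, red); there is no depth.
- get_calibration(name): a dict with "fx", "fy", "cx", "cy" (pixels), "R" (3x3) and "t" (3): a world point X has camera coordinates R X + t. Camera axes: x right, y down, z forward; pixel columns grow to the right and rows downward; lengths in m; the calibration is good to about 2 mm. A picture is of the moment at which its call begins. get_calibration takes no time and is no camera call.
- sign_off(): hands the job in, once; it reports no verdict.
The state is a dict: "time": time; "joint_positions": joint angles; "joint_vel": joint speeds; "joint_efforts": joint torques, N m; "tool_pos": TCP position; "ee_rot": TCP orientation; "ft_force": force on the tool from outside, world axes, zero at the start; "wrist_torque": the same for the moment, N m; "width": finger opening in m.
Only numpy, scipy, OpenCV 4.12 (cv2) and the standard library are available. Lean on these libraries where they do the work, as an engineer would, in place of code of your own. Each camera call takes 0.05 s, during which the arm holds its last target.

## Working session

There is one attempt and no reset: what is moved stays moved. The work goes in short steps, Python scripts to look and compute and a tool call to move; the robot and the scene stay as the last step left them, time stands still between calls to the robot, and variables do not carry over. Pictures are saved under pics/ and viewed, and the job is handed in when it is done.

Besides the shell and the picture viewer there is one more tool, called as a command line: name --pt "numbers of a row" for each row, then --argument value for the rest. jog_arm: Moves the arm, as the interface text tells. Its arguments: {"type":"object","properties":{"motion":{"type":"array","items":{"type":"array","items":{"type":"number"}}},"fingers":{"type":"number"},"grip_force":{"type":"number"}},"required":["motion"]}

```bash
ls; mkdir -p pics; python3 - <<'E'
from station import *
import cv2
for n in ("side","top"):
    im=snapshot(n); cv2.imwrite(f"pics/{n}0.png",im)
    c=get_calibration(n); print(n,c)
print(sense())
E
```

```text
pics
side {'fx': 511.79508506238346, 'fy': 511.79508506238346, 'cx': 326.9898357912485, 'cy': 199.8159898764919, 'R': array([[-0.98360542, -0.17988743,  0.01268439],
       [-0.13253966,  0.67343081, -0.72727174],
       [ 0.12228498, -0.71702961, -0.68623241]]), 't': array([0.53091657, 0.13288746, 1.3126984 ])}
top {'fx': 367.61073196813817, 'fy': 367.61073196813817, 'cx': 319.01634595122215, 'cy': 202.06686355079594, 'R': array([[-3.72709263e-03, -9.99763185e-01,  2.14401948e-02],
       [-9.81013822e-01, -5.01840329e-04, -1.93937178e-01],
       [ 1.93902011e-01, -2.17559492e-02, -9.80779633e-01]]), 't': array([0.01091134, 0.53212485, 1.12117723])}
{'time': 0.1, 'joint_positions': array([-1.11849757,  0.50823276, -0.23753321,  1.50103804,  0.12569584,
        1.14892038, -0.15480856]), 'joint_vel': array([ 0.00082347, -0.00058325, -0.00097794, -0.00039751, -0.00050871,
        0.00066446,  0.0018135 ]), 'joint_efforts': array([-4.29261665e-03, -6.21831965e+01, -2.19387196e+00, -2.50204700e+01,
        1.27825909e-02,  7.92301493e-03, -1.37345529e-05]), 'tool_pos': array([0.21234198, 0.58733352, 0.23052793]), 'ee_rot': array([3.14156222e+00, 1.61033114e-03, 1.22400109e+00]), 'ft_force': array([-0.30150109,  0.57393901,  0.21940425]), 'wrist_torque': array([ 0.05272429,  0.03332384, -0.02387874]), 'width': 0.08538997596585382}
```

View pics/side0.png

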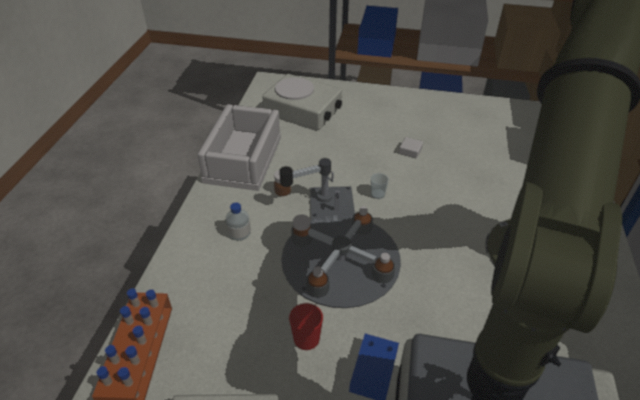

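View pics/top0.png

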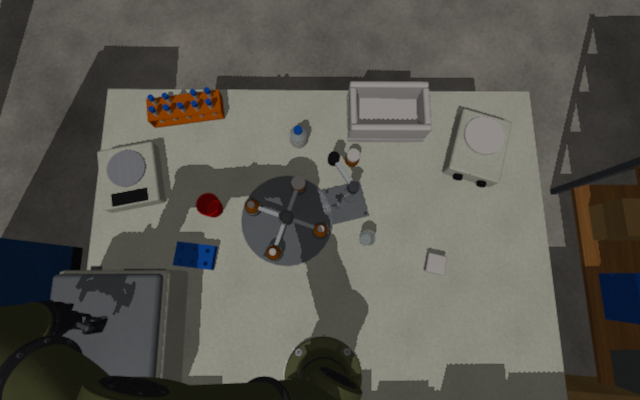

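```bash
python3 - <<'E'
import cv2
a=cv2.imread("pics/top0.png")[120:280,220:400]; cv2.imwrite("pics/top0c.png",cv2.resize(cv2.convertScaleAbs(a,alpha=1.6),(720,640)[:2] if 0 else (660,587),interpolation=cv2.INTER_CUBIC))
a=cv2.imread("pics/side0.png")[150:310,225:405]; cv2.imwrite("pics/side0c.png",cv2.resize(cv2.convertScaleAbs(a,alpha=1.6),(660,587),interpolation=cv2.INTER_CUBIC))
E
```

```text
(no output)
```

View pics/top0c.png

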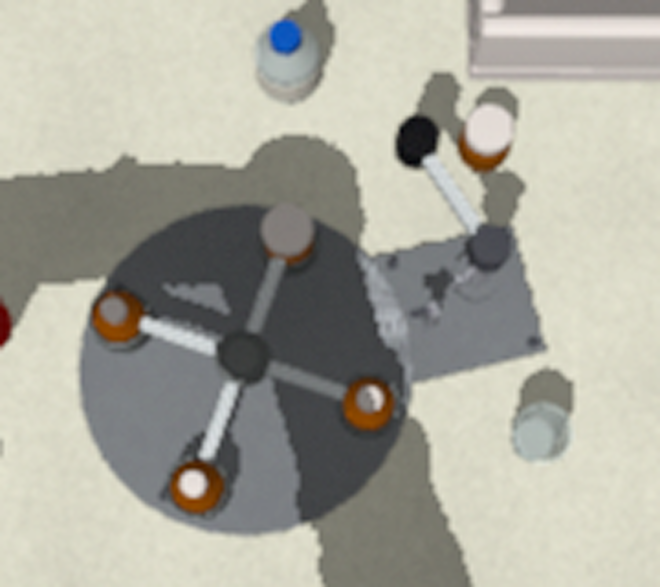

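View pics/side0c.png

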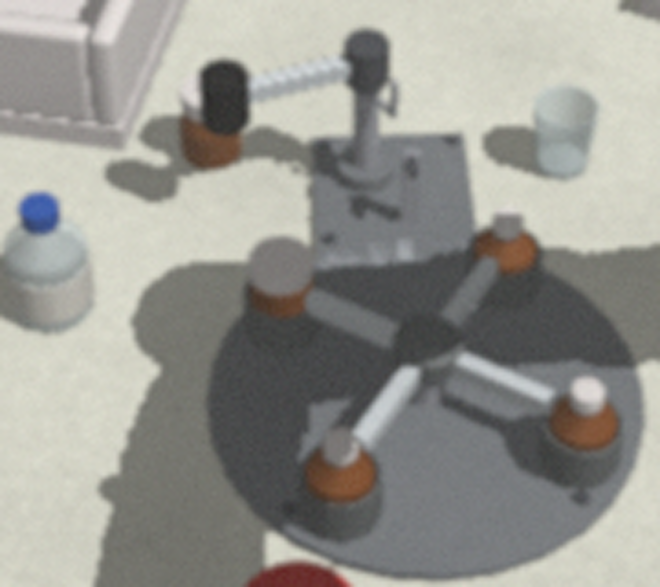

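```bash
python3 - <<'E'
import cv2
a=cv2.imread("pics/top0.png")[170:270,240:375]; cv2.imwrite("pics/top0d.png",cv2.resize(cv2.convertScaleAbs(a,alpha=2.2),None,fx=5.9,fy=5.9,interpolation=cv2.INTER_CUBIC))
a=cv2.imread("pics/side0.png")[150:250,265:400]; cv2.imwrite("pics/side0d.png",cv2.resize(cv2.convertScaleAbs(a,alpha=2.2),None,fx=5.9,fy=5.9,interpolation=cv2.INTER_CUBIC))
E
```

```text
(no output)
```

View pics/top0d.png

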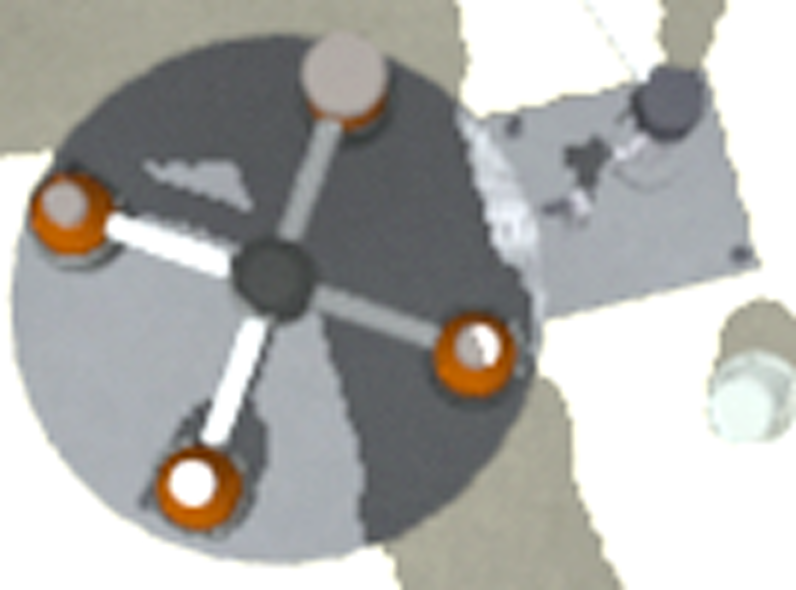

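View pics/side0d.png

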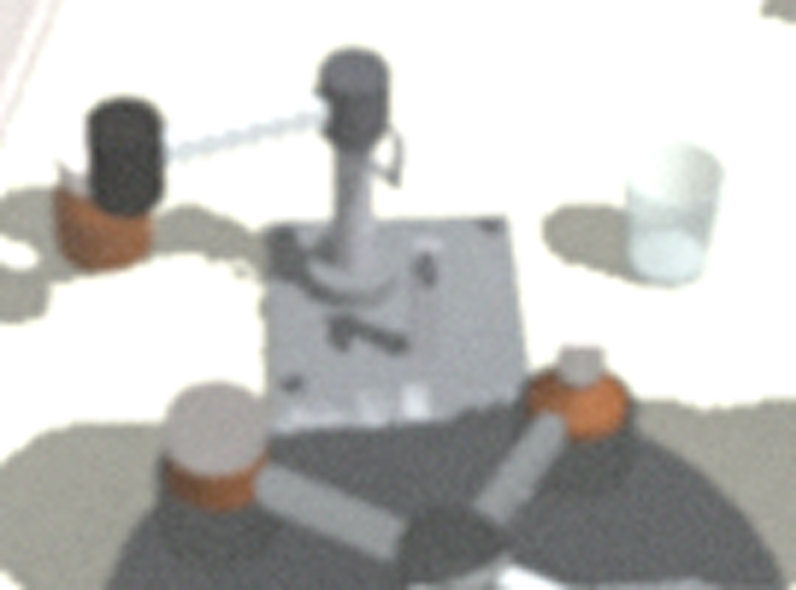

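```bash
cat > h.py <<'E'
import numpy as np
from station import *
CAL={n:get_calibration(n) for n in("top","side")}
def ray(n,u,v,z):
    c=CAL[n];R=np.array(c["R"]);t=np.array(c["t"])
    C=-R.T@t; d=R.T@np.array([(u-c["cx"])/c["fx"],(v-c["cy"])/c["fy"],1])
    return C+d*(z-C[2])/d[2]
def proj(n,X):
    c=CAL[n];p=np.array(c["R"])@np.array(X)+np.array(c["t"])
    return np.array([c["cx"]+c["fx"]*p[0]/p[2],c["cy"]+c["fy"]*p[1]/p[2]])
def tri(pt,ps):
    # least squares two-ray intersection
    A=np.zeros((3,3));b=np.zeros(3)
    for n,(u,v) in(("top",pt),("side",ps)):
        p=ray(n,u,v,0);q=ray(n,u,v,.1);d=(q-p)/np.linalg.norm(q-p);M=np.eye(3)-np.outer(d,d);A+=M;b+=M@p
    return np.linalg.solve(A,b)
E
python3 - <<'E'
from h import *
np.set_printoptions(precision=4,suppress=True)
T=lambda x,y:(240+x/5.9-.4,170+y/5.9-.4)
S=lambda x,y:(265+x/5.9-.4,150+y/5.9-.4)
print("hub top tri",tri(T(275,278),S(452,533)))
print("hub z.068",ray("top",*T(275,278),.068),ray("side",*S(452,533),.068))
print("pivot",tri(T(670,95),S(355,68)),ray("top",*T(670,95),.138),ray("side",*S(355,68),.138))
print("jar",tri(T(344,72),S(218,428)),ray("top",*T(344,72),.079),ray("side",*S(218,428),.079))
for n,p in(("a",(65,204)),("b",(192,483)),("c",(480,345))): print(n,ray("top",*T(*p),.079))
print("post",tri(T(578,205),S(428,245)),ray("top",*T(578,205),.076),ray("side",*S(428,245),.076))
print("head", ray("top",220+417/3.667,120+132/3.667,.142))
# plate centre: circle extents in top crop x 12..540, y 35..562
E
```

```text
hub top tri [0.4838 0.113  0.0645]
hub z.068 [0.4824 0.1128 0.068 ] [0.4843 0.116  0.068 ]
pivot [ 0.5646 -0.0903  0.1371] [ 0.565  -0.0902  0.138 ] [ 0.5638 -0.089   0.138 ]
jar [0.5927 0.0772 0.0699] [0.5918 0.0768 0.079 ] [0.5892 0.0861 0.079 ]
a [0.52   0.2228 0.079 ]
b [0.3743 0.1532 0.079 ]
c [0.4453 0.005  0.079 ]
post [ 0.5212 -0.0475  0.0752] [ 0.5202 -0.0474  0.076 ] [ 0.5219 -0.0468  0.076 ]
head [ 0.6562 -0.0329  0.142 ]
```

jog_arm --pt "0.02 -0.03 0 0 0 0" --pt "0.04 -0.065 0 0 0 0" --pt "0.065 -0.105 0 0 0 0" --pt "0.09 -0.145 0 0 0 0" --pt "0.115 -0.185 0 0 0 0" --pt "0.14 -0.22 0 0 0 0" --pt "0.16 -0.25 0 0 0 0" --pt "0.18 -0.28 0 0 0 0" --fingers 0 --grip_force 20

```text
time: 0.9
tool_pos: [0.3931, 0.306, 0.2311]
ee_rot: [-3.141, 0.0, 1.223]
ft_force: [1.0, 1.0, 0.1]
width: 0.0001
```

jog_arm --pt "0.02 -0.03 0 0 0 0" --pt "0.04 -0.065 0 0 0 0" --pt "0.06 -0.1 0 0 0 0" --pt "0.078 -0.129 0 0 0 0" --pt "0.078 -0.129 -0.03 0 0 0" --pt "0.078 -0.129 -0.06 0 0 0" --pt "0.078 -0.129 -0.09 0 0 0" --pt "0.078 -0.129 -0.09 0 0 0"

```text
time: 1.7
tool_pos: [0.4681, 0.1776, 0.138]
ee_rot: [-3.136, 0.005, 1.224]
ft_force: [-0.2, 0.0, 0.9]
width: 0.0003
```

```bash
python3 - <<'E'
from h import *
import cv2
s=sense();print(s["time"],s["tool_pos"],s["ft_force"])
a=snapshot("top")[130:270,220:400];b=snapshot("side")[150:290,225:405]
cv2.imwrite("pics/p1.png",cv2.resize(cv2.convertScaleAbs(cv2.hconcat([a,b]),alpha=1.8),None,fx=2.2,fy=2.2,interpolation=cv2.INTER_CUBIC))
p=s["tool_pos"];print(proj("top",p),proj("side",p))
E
```

```text
1.7 [0.46806892 0.17761817 0.13801746] [-0.16560769  0.00096588  0.87515671]
[262.31752628 217.86058221] [344.96754063 239.98279881]
```

View pics/p1.png

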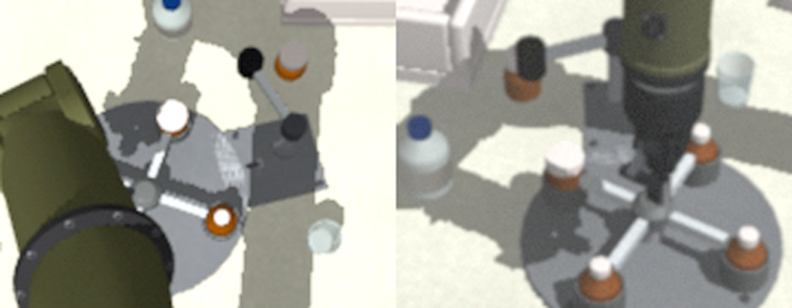

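jog_arm --pt "0 0 -0.02 0 0 0" --pt "0 0 -0.04 0 0 0" --pt "0 0 -0.06 0 0 0" --pt "0 0 -0.08 0 0 0" --pt "0 0 -0.095 0 0 0" --pt "0 0 -0.105 0 0 0" --pt "0 0 -0.105 0 0 0"

```text
time: 2.5
tool_pos: [0.4708, 0.179, 0.0364]
ee_rot: [3.142, -0.0, 1.224]
ft_force: [0.2, -0.5, 0.2]
width: -0.0002
```

```bash
python3 - <<'E'
from h import *
import cv2
s=sense();print(s["time"],s["tool_pos"],s["ft_force"])
b=snapshot("side")[180:300,270:410]
cv2.imwrite("pics/p2.png",cv2.resize(cv2.convertScaleAbs(b,alpha=1.8),None,fx=4.5,fy=4.5,interpolation=cv2.INTER_CUBIC))
H=np.array([.483,.1139]);p=s["tool_pos"]
for r in(56,):
  for d in (0,-15,-30,-45,-57.5):
    a=np.radians(71+d);u=np.array([np.cos(a),np.sin(a)]);n=np.array([-u[1],u[0]]);print(d,(H+.056*u+.017*n-p[:2]).round(4))
E
```

```text
2.5 [0.47075153 0.17900738 0.03640369] [ 0.17698529 -0.46497254  0.24986038]
0 [ 0.0144 -0.0066]
-15 [ 0.0295 -0.0092]
-30 [ 0.0434 -0.0155]
-45 [ 0.0551 -0.0253]
-57.5 [ 0.0627 -0.0355]
```

View pics/p2.png

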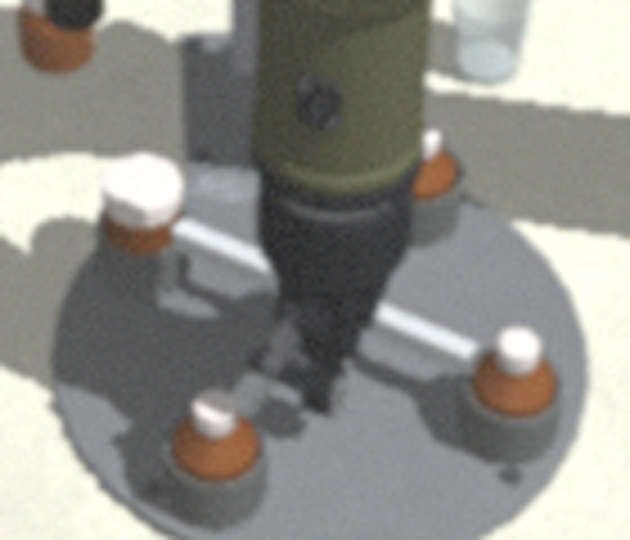

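jog_arm --pt "0.005 -0.002 -0.002 0 0 0" --pt "0.01 -0.004 -0.002 0 0 0" --pt "0.0145 -0.0065 -0.002 0 0 0" --pt "0.0195 -0.007 -0.002 0 0 -5" --pt "0.0245 -0.008 -0.002 0 0 -10" --pt "0.0295 -0.009 -0.002 0 0 -15" --pt "0.0295 -0.009 -0.002 0 0 -15"

```text
time: 3.25
tool_pos: [0.501, 0.1695, 0.0345]
ee_rot: [3.141, -0.001, 0.96]
ft_force: [0.2, -0.3, 0.9]
width: 0.0
```

```bash
python3 - <<'E'
from h import *
import cv2
s=sense();print(s["time"],s["tool_pos"],s["ft_force"])
b=snapshot("side")[180:300,270:410]
cv2.imwrite("pics/p3.png",cv2.resize(cv2.convertScaleAbs(b,alpha=1.8),None,fx=4.5,fy=4.5,interpolation=cv2.INTER_CUBIC))
H=np.array([.483,.1139]);p=s["tool_pos"]
for r in(56,):
  for d in (-15,-30,-45,-57.5):
    a=np.radians(71+d);u=np.array([np.cos(a),np.sin(a)]);n=np.array([-u[1],u[0]]);print(d,(H+.056*u+.017*n-p[:2]).round(4))
E
```

```text
3.25 [0.50095516 0.16946292 0.03454547] [ 0.24169546 -0.33944571  0.93920556]
-15 [-0.0007  0.0004]
-30 [ 0.0132 -0.006 ]
-45 [ 0.0249 -0.0157]
-57.5 [ 0.0325 -0.026 ]
```

View pics/p3.png

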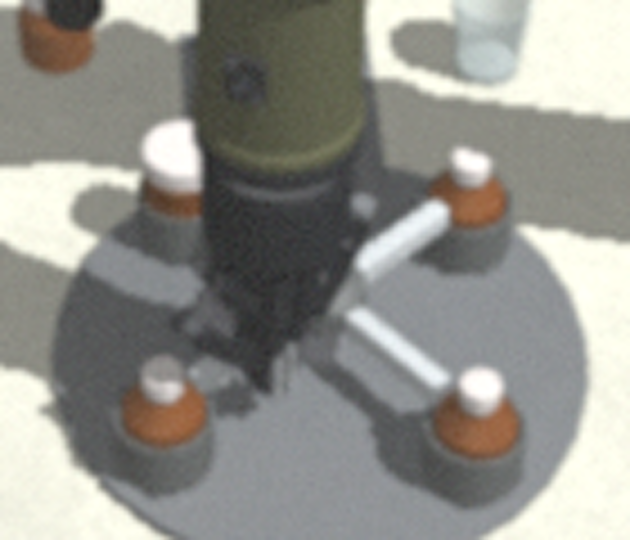

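jog_arm --pt "0.0045 -0.002 0 0 0 -5" --pt "0.009 -0.004 0 0 0 -10" --pt "0.013 -0.006 0 0 0 -15" --pt "0.0175 -0.009 0 0 0 -20" --pt "0.0215 -0.012 0 0 0 -25" --pt "0.0215 -0.012 0 0 0 -25"

```text
time: 3.9
tool_pos: [0.5218, 0.1574, 0.0344]
ee_rot: [3.141, -0.0, 0.526]
ft_force: [-0.4, 0.0, -0.6]
width: -0.0003
```

```bash
python3 - <<'E'
from h import *
import cv2
s=sense();print(s["time"],s["tool_pos"],s["ft_force"])
b=snapshot("side")[180:300,270:410];a=snapshot("top")[150:270,230:370]
cv2.imwrite("pics/p4.png",cv2.resize(cv2.convertScaleAbs(b,alpha=1.8),None,fx=4.5,fy=4.5,interpolation=cv2.INTER_CUBIC))
cv2.imwrite("pics/p4t.png",cv2.resize(cv2.convertScaleAbs(a,alpha=1.8),None,fx=4.5,fy=4.5,interpolation=cv2.INTER_CUBIC))
E
```

```text
3.9 [0.52184524 0.15737615 0.03438181] [-0.42350482  0.00765592 -0.5620251 ]
```

View pics/p4.png

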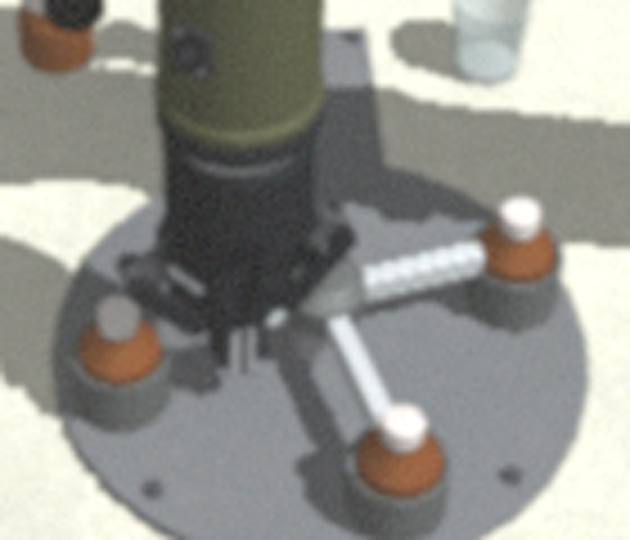

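View pics/p4t.png

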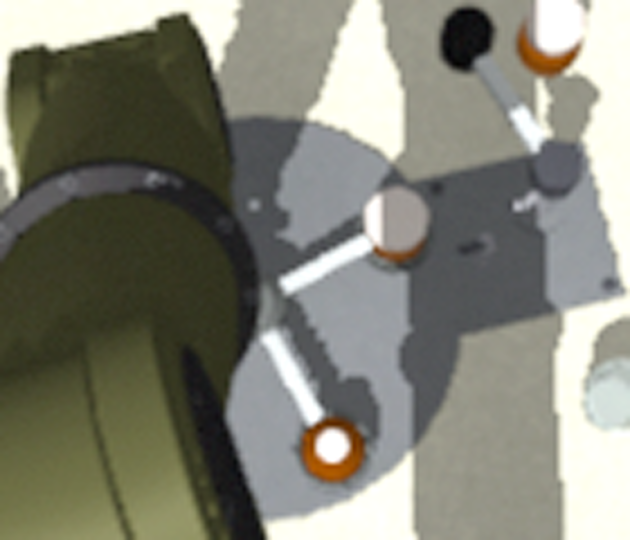

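```bash
python3 - <<'E'
from h import *
np.set_printoptions(precision=4,suppress=True)
T=lambda x,y:(230+x/4.5-.4,150+y/4.5-.4)
H=np.array([.483,.1139,0])
for n,p,z in(("jar",(397,221),.079),("c",(333,447),.079),("post",(477,245),.076)):
    q=ray("top",*T(*p),z);d=(q-H);print(n,q,np.hypot(d[0],d[1]),np.degrees(np.arctan2(d[1],d[0])))
p=sense()["tool_pos"]
for d in (-40,-45,-50,-55,-57,-60):
    a=np.radians(71+d);u=np.array([np.cos(a),np.sin(a)]);n=np.array([-u[1],u[0]]);print(d,(H[:2]+.056*u+.017*n-p[:2]).round(4))
E
```

```text
jar [0.5375 0.0143 0.079 ] 0.1134959771984129 -61.31510339901626
c [0.3817 0.058  0.079 ] 0.11570382939154138 -151.11907722940475
post [ 0.5211 -0.0412  0.076 ] 0.15974148587746084 -76.19339857291
-40 [ 0.0007 -0.0004]
-45 [ 0.0044 -0.004 ]
-50 [ 0.0077 -0.0079]
-55 [ 0.0106 -0.0121]
-57 [ 0.0117 -0.0138]
-60 [ 0.0132 -0.0165]
```

jog_arm --pt "0.002 -0.002 0 0 0 -3" --pt "0.004 -0.0035 0 0 0 -6" --pt "0.006 -0.006 0 0 0 -8" --pt "0.008 -0.008 0 0 0 -10" --pt "0.009 -0.0095 0 0 0 -12" --pt "0.0095 -0.0105 0 0 0 -13" --pt "0.0095 -0.0105 0 0 0 -13"

```text
time: 4.7
tool_pos: [0.5311, 0.1471, 0.0342]
ee_rot: [3.141, -0.0, 0.299]
ft_force: [-1.5, 0.6, -0.3]
width: 0.0002
```

```bash
cat > shot.py <<'E'
from h import *
import cv2,sys
s=sense();print(s["time"],s["tool_pos"],s["ft_force"])
a=snapshot("top")[150:270,230:370]
cv2.imwrite("pics/%s.png"%sys.argv[1],cv2.resize(cv2.convertScaleAbs(a,alpha=1.8),None,fx=4.5,fy=4.5,interpolation=cv2.INTER_CUBIC))
E
python3 shot.py p5t
```

```text
4.7 [0.53108747 0.1470709  0.03423108] [-1.4656538   0.57167453 -0.28601531]
```

View pics/p5t.png

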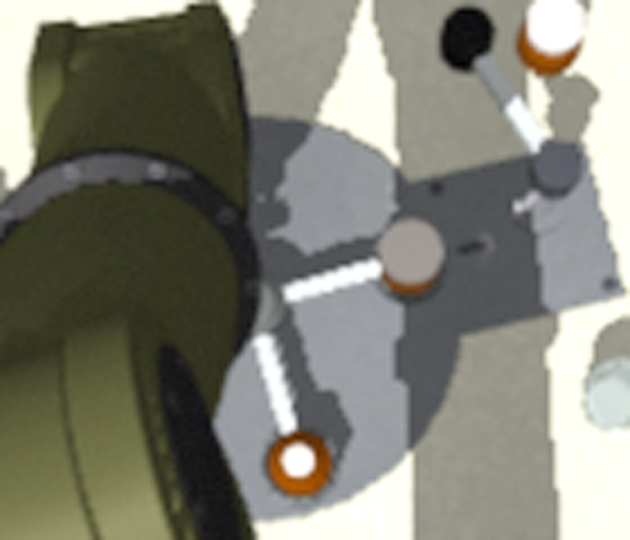

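```bash
cat > m.py <<'E'
from h import *
import sys
np.set_printoptions(precision=4,suppress=True)
v=list(map(float,sys.argv[1:]))
T=lambda x,y:(230+x/4.5-.4,150+y/4.5-.4)
H=np.array([.483,.1139,0])
for i,(n,z) in enumerate((("jar",.079),("c",.079),("post",.076))):
    q=ray("top",*T(*v[2*i:2*i+2]),z);d=(q-H);print(n,q,np.hypot(d[0],d[1]),np.degrees(np.arctan2(d[1],d[0])))
E
python3 m.py 411 248 298 461 477 245
python3 - <<'E'
import cv2
a=cv2.imread("pics/p5t.png")[150:350,250:620]; cv2.imwrite("pics/p5z.png",cv2.resize(a,None,fx=2.1,fy=2.1))
E
```

```text
jar [0.5184 0.0047 0.079 ] 0.11479163392080516 -72.03049024531398
c [0.3724 0.0815 0.079 ] 0.1152730679857348 -163.6920866932878
post [ 0.5211 -0.0412  0.076 ] 0.15974148587746084 -76.19339857291
```

View pics/p5z.png

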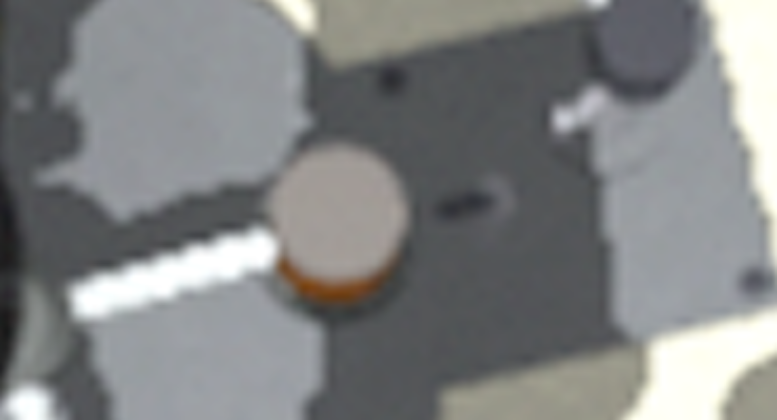

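jog_arm --pt "0.0007 -0.001 0 0 0 -1" --pt "0.0014 -0.002 0 0 0 -2" --pt "0.002 -0.003 0 0 0 -3" --pt "0.002 -0.003 0 0 0 -3" --pt "0.002 -0.003 0 0 0 -3"

```text
time: 5.25
tool_pos: [0.5331, 0.144, 0.0343]
ee_rot: [3.141, -0.0, 0.246]
ft_force: [-0.6, 0.3, -0.5]
width: -0.0
```

```bash
python3 shot.py p6t
```

```text
5.25 [0.53311149 0.14402139 0.03430119] [-0.63945039  0.34159677 -0.46145785]
```

View pics/p6t.png

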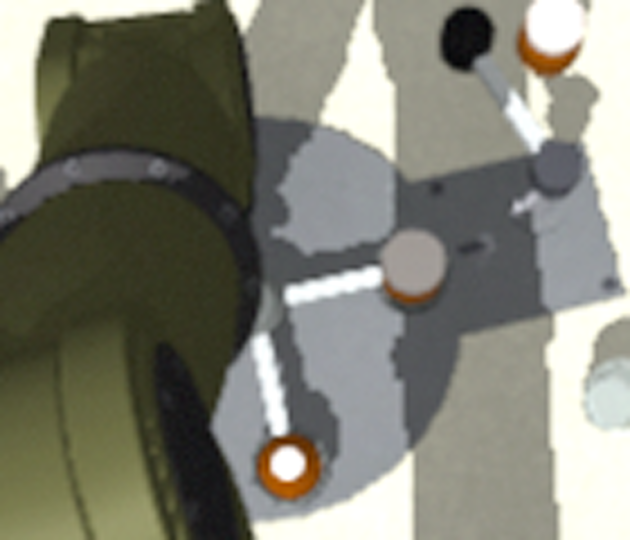

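```bash
python3 m.py 414 258 288 463 485 246
```

```text
jar [0.5114 0.0027 0.079 ] 0.11479625569380758 -75.68523343854659
c [0.371  0.0882 0.079 ] 0.11485735384443163 -167.0933283230979
post [ 0.5204 -0.0468  0.076 ] 0.16497756701433902 -76.89131431408953
```

jog_arm --pt "-0.0015 0.006 0 0 0 0" --pt "-0.003 0.012 0 0 0 0" --pt "-0.003 0.014 0.03 0 0 0" --pt "-0.003 0.014 0.07 0 0 0" --pt "-0.003 0.014 0.11 0 0 0" --pt "-0.003 0.014 0.15 0 0 0" --pt "-0.003 0.014 0.18 0 0 0" --pt "-0.003 0.014 0.18 0 0 0"

```text
time: 6.1
tool_pos: [0.5322, 0.1592, 0.2189]
ee_rot: [-3.141, -0.008, 0.247]
ft_force: [0.7, 0.2, -0.7]
width: 0.0001
```

jog_arm --pt "0.03 -0.02 0 0 0 -8" --pt "0.06 -0.06 0 0 0 -16" --pt "0.09 -0.1 0 0 0 -24" --pt "0.12 -0.14 0 0 0 -32" --pt "0.14 -0.18 0 0 0 -40" --pt "0.16 -0.22 0 0 0 -48" --pt "0.18 -0.26 0 0 0 -56" --pt "0.18 -0.29 0 0 0 -64"

```text
time: 6.9
tool_pos: [0.7112, -0.1341, 0.2124]
ee_rot: [3.14, -0.0, -0.877]
ft_force: [0.1, -0.8, 0.3]
width: 0.0001
```

```bash
cat > shot2.py <<'E'
from h import *
import cv2,sys
s=sense();print(s["time"],s["tool_pos"],s["ee_rot"],s["joint_positions"])
a=snapshot("top")[130:270,220:400];b=snapshot("side")[150:290,225:405]
for k,i in(("t",a),("s",b)): cv2.imwrite("pics/%s%s.png"%(sys.argv[1],k),cv2.resize(cv2.convertScaleAbs(i,alpha=1.8),None,fx=4.2,fy=4.2,interpolation=cv2.INTER_CUBIC))
E
python3 shot2.py q1
```

```text
6.9 [ 0.71122916 -0.13409538  0.21236379] [ 3.14009622e+00 -4.78268841e-04 -8.76701782e-01] [-0.09976298  0.72812059  0.53058627  1.22624243 -0.35772587  1.27877034
 -0.45634684]
```

View pics/q1t.png

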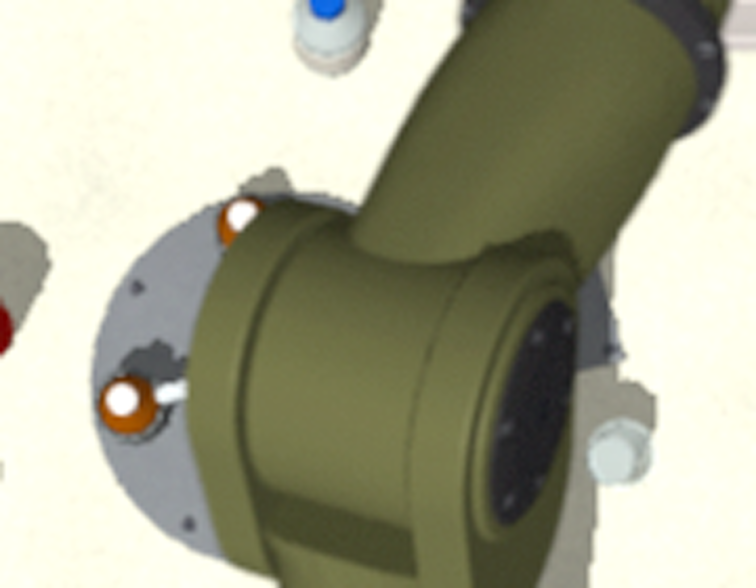

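View pics/q1s.png

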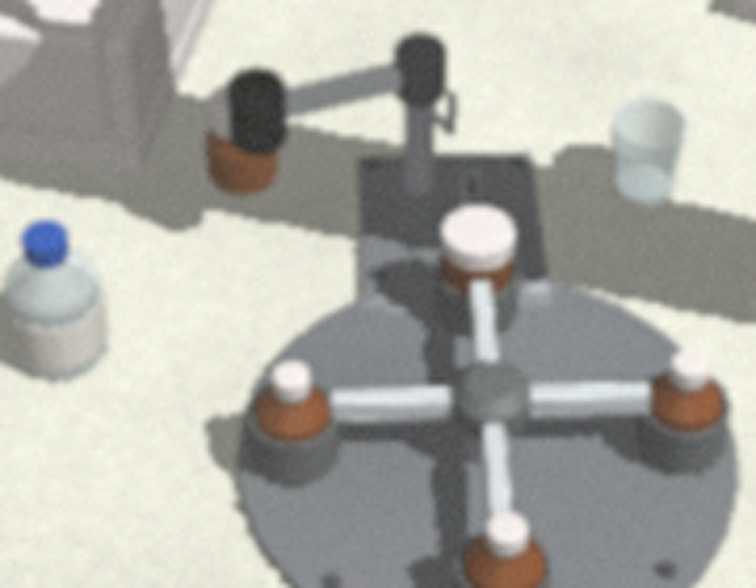

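```bash
python3 - <<'E'
from h import *
np.set_printoptions(precision=4,suppress=True)
S=lambda x,y:(225+x/4.2-.4,150+y/4.2-.4)
P={k:ray("side",*S(*v),z) for k,v,z in(("a",(292,374),.079),("c",(690,364),.079),("b",(508,524),.079),("jar",(478,230),.079),("hub",(491,383),.068),("post",(471,172),.076))}
for k,v in P.items(): print(k,v)
H=(P["a"]+P["b"]+P["c"]+P["jar"])/4;print(H)
for k,v in P.items(): d=v-H;print(k,np.hypot(*d[:2]),np.degrees(np.arctan2(d[1],d[0])))
E
```

```text
a [0.5947 0.1434 0.079 ]
c [0.3717 0.0921 0.079 ]
b [0.4568 0.227  0.079 ]
jar [0.5099 0.0057 0.079 ]
hub [0.4832 0.1186 0.068 ]
post [ 0.5233 -0.0488  0.076 ]
[0.4833 0.117  0.079 ]
a 0.11453884586496468 13.321442917671856
c 0.11431610678175454 -167.3807319963135
b 0.11307074589172275 103.54465951060654
jar 0.11447101796209058 -76.57385510603457
hub 0.0015866905221972093 93.6222813506174
post 0.1706064210282154 -76.4271138612238
```

jog_arm --pt "-0.03 0.015 0 0 0 -4" --pt "-0.06 0.03 0 0 0 -8" --pt "-0.08 0.039 0 0 0 -8" --pt "-0.08 0.039 -0.03 0 0 -8" --pt "-0.08 0.039 -0.06 0 0 -8" --pt "-0.08 0.039 -0.09 0 0 -8" --pt "-0.08 0.039 -0.108 0 0 -8" --pt "-0.08 0.039 -0.108 0 0 -8"

```text
time: 7.8
tool_pos: [0.628, -0.0908, 0.103]
ee_rot: [3.137, 0.004, -1.008]
ft_force: [-0.9, 0.4, 0.9]
width: 0.0001
```

```bash
python3 shot2.py q2; python3 - <<'E'
from h import *
p=sense()["tool_pos"];P=np.array([.5645,-.090])
for d in range(32,121,8):
    a=np.radians(d);u=np.array([np.cos(a),np.sin(a)]);n=np.array([u[1],-u[0]]);print(d,(P+.054*u+.0205*n-p[:2]).round(4))
E
```

```text
7.8 [ 0.62800007 -0.09083115  0.10298874] [ 3.13743365  0.00413422 -1.00809598] [-0.20149214  0.69820064  0.53314754  1.63759332 -0.42024927  0.92854923
 -0.52144601]
32 [-0.0088  0.0134]
40 [-0.0109  0.0212]
48 [-0.0141  0.0286]
56 [-0.0183  0.0355]
64 [-0.0234  0.0417]
72 [-0.0293  0.0472]
80 [-0.0359  0.0518]
88 [-0.0431  0.0554]
96 [-0.0507  0.058 ]
104 [-0.0586  0.0595]
112 [-0.0667  0.0599]
120 [-0.0747  0.0592]
```

View pics/q2s.png

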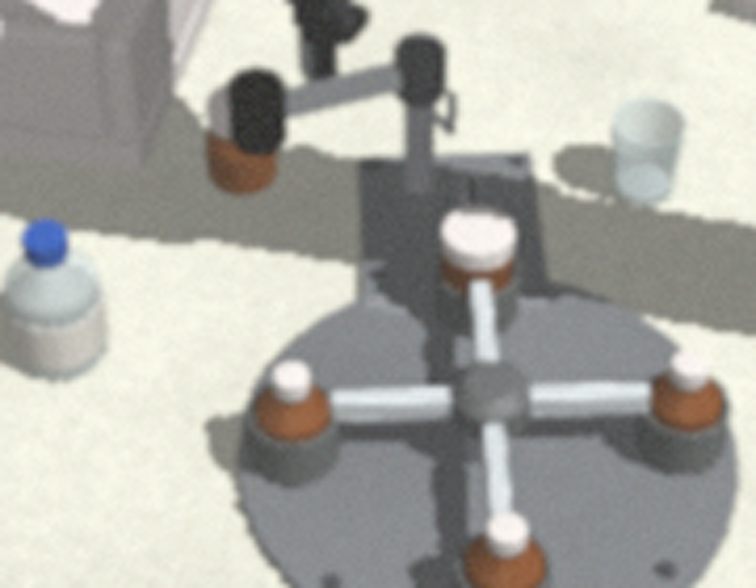

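jog_arm --pt "-0.004 0.007 0 0 0 0" --pt "-0.009 0.0135 0 0 0 0" --pt "-0.011 0.021 0 0 0 8" --pt "-0.014 0.0285 0 0 0 16" --pt "-0.0185 0.0355 0 0 0 24" --pt "-0.0235 0.0415 0 0 0 32" --pt "-0.0235 0.0415 0 0 0 32"

```text
time: 8.6
tool_pos: [0.6061, -0.0497, 0.1073]
ee_rot: [-3.14, -0.0, -0.448]
ft_force: [0.4, 0.2, -1.1]
width: 0.0001
```

```bash
python3 shot2.py q3; python3 - <<'E'
from h import *
p=sense()["tool_pos"];P=np.array([.5645,-.090])
for d in list(range(64,121,8))+[122,124]:
    a=np.radians(d);u=np.array([np.cos(a),np.sin(a)]);n=np.array([u[1],-u[0]]);print(d,(P+.054*u+.0205*n-p[:2]).round(4))
E
```

```text
8.6 [ 0.60610768 -0.04969324  0.10733176] [-3.13996914e+00 -4.55679773e-04 -4.47909595e-01] [-0.19019083  0.62607373  0.38117586  1.71384958 -0.29430905  0.85743179
 -0.12848582]
64 [0.     0.0004]
72 [-0.0059  0.0059]
80 [-0.0125  0.0105]
88 [-0.0197  0.0141]
96 [-0.0273  0.0167]
104 [-0.0352  0.0182]
112 [-0.0433  0.0186]
120 [-0.0513  0.0179]
122 [-0.0533  0.0175]
124 [-0.0553  0.0171]
```

View pics/q3s.png

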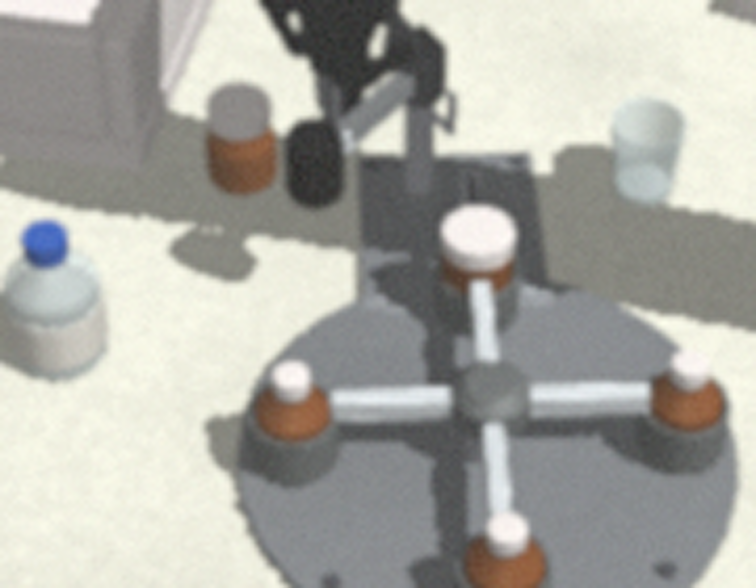

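jog_arm --pt "-0.006 0.006 -0.003 0 0 8" --pt "-0.0125 0.0105 -0.003 0 0 16" --pt "-0.0195 0.014 -0.003 0 0 24" --pt "-0.0275 0.0165 -0.003 0 0 32" --pt "-0.035 0.018 -0.003 0 0 40" --pt "-0.039 0.0185 -0.003 0 0 44" --pt "-0.0435 0.0185 -0.003 0 0 48" --pt "-0.0435 0.0185 -0.003 0 0 48"

```text
time: 9.5
tool_pos: [0.5627, -0.033, 0.1035]
ee_rot: [-3.142, 0.0, 0.384]
ft_force: [0.2, 0.1, 0.1]
width: -0.0001
```

```bash
python3 shot2.py q4; python3 - <<'E'
from h import *
p=sense()["tool_pos"];print(sense()["ft_force"]);P=np.array([.5645,-.090])
for d in [112,114,116,118,120,122,124,126]:
    a=np.radians(d);u=np.array([np.cos(a),np.sin(a)]);n=np.array([u[1],-u[0]]);print(d,(P+.054*u+.0205*n-p[:2]).round(4))
E
```

```text
9.5 [ 0.56271217 -0.03296046  0.10348884] [-3.14151059e+00  6.31255052e-05  3.83662486e-01] [-0.07731553  0.5489502   0.14172033  1.83520127 -0.1067102   0.76485715
  0.50460134]
[ 0.44287703  0.22964873 -0.06261919]
112 [0.0002 0.0008]
114 [-0.0019  0.0008]
116 [-0.0039  0.0006]
118 [-0.0059  0.0004]
120 [-0.0079  0.0001]
122 [-0.0099 -0.0002]
124 [-0.0118 -0.0007]
126 [-0.0138 -0.0012]
```

View pics/q4s.png

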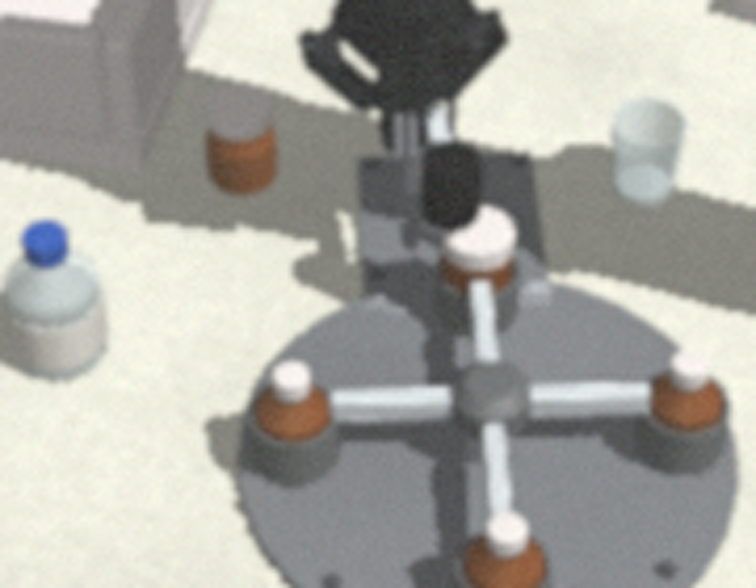

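jog_arm --pt "-0.002 0.0005 0 0 0 2" --pt "-0.004 0.0005 0 0 0 4" --pt "-0.006 0.0005 0 0 0 6" --pt "-0.008 0 0 0 0 8" --pt "-0.009 0 0 0 0 9" --pt "-0.009 0 0 0 0 9"

```text
time: 10.2
tool_pos: [0.5536, -0.0328, 0.1033]
ee_rot: [-3.141, 0.0, 0.544]
ft_force: [0.9, -0.4, 0.4]
width: -0.0001
```

```bash
python3 shot2.py q5; python3 -c "
from h import *
print(sense()['ft_force'],sense()['wrist_torque'])"
```

```text
10.2 [ 0.5536438  -0.03280853  0.10329623] [-3.14130668e+00  2.58332850e-04  5.43772357e-01] [-0.04730792  0.53558321  0.09468546  1.85857641 -0.07091043  0.7510293
  0.6298476 ]
[ 0.08645777 -0.22021897 -0.06987581] [ 0.01614289  0.00832537 -0.01580095]
```

View pics/q5s.png

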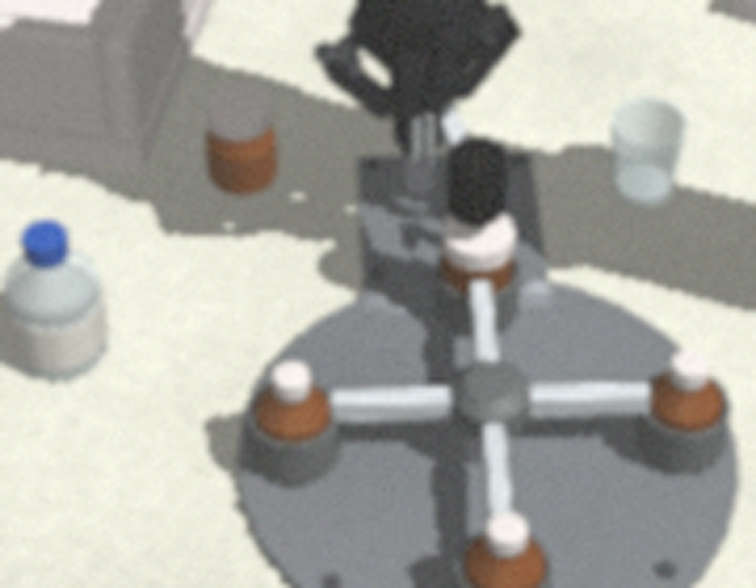

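jog_arm --pt "-0.001 0 0 0 0 1" --pt "-0.002 -0.0003 0 0 0 2" --pt "-0.003 -0.0005 0 0 0 3" --pt "-0.003 -0.0005 0 0 0 3"

```text
time: 10.7
tool_pos: [0.5525, -0.0325, 0.1034]
ee_rot: [3.141, -0.003, 0.598]
ft_force: [5.6, 1.5, -3.9]
width: 0.0001
```

jog_arm --pt "-0.001 -0.0005 0 0 0 0" --pt "-0.001 -0.0005 0 0 0 0" --pt "-0.001 -0.0005 0 0 0 0"

```text
time: 11.0
tool_pos: [0.5524, -0.0325, 0.1035]
ee_rot: [3.14, -0.004, 0.598]
ft_force: [7.7, 3.6, -6.2]
width: 0.0
```

```bash
python3 shot2.py q6; python3 -c "
from h import *
print(sense()['ft_force'],sense()['wrist_torque'])"
```

```text
11.0 [ 0.55241089 -0.03250048  0.10351954] [ 3.13991503 -0.00444183  0.59757459] [-0.03634103  0.53087022  0.07804282  1.86609264 -0.06028323  0.7422823
  0.6728316 ]
[ 8.75114369  3.08113176 -4.80032908] [ 0.64527163 -1.71950222 -0.01854266]
```

View pics/q6s.png

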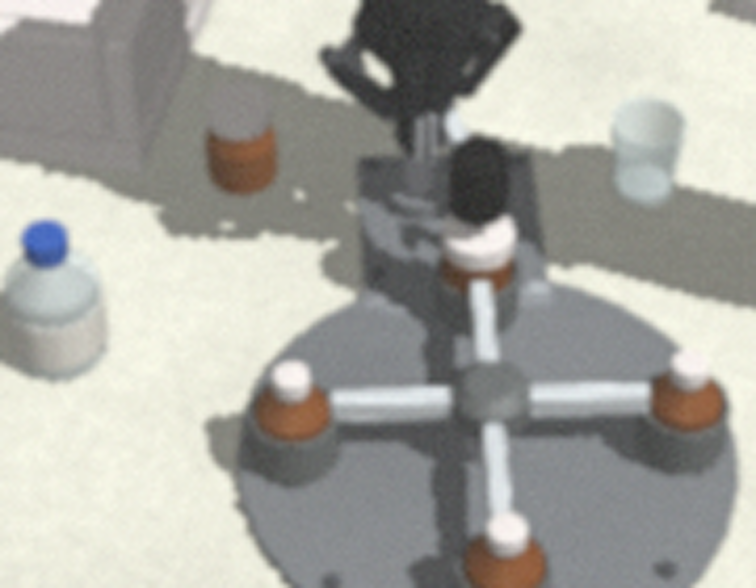

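jog_arm --pt "0.008 0.004 0 0 0 0" --pt "0.017 0.009 0 0 0 0" --pt "0.03 0.016 0 0 0 0" --pt "0.04 0.02 0.02 0 0 0" --pt "0.05 0.025 0.06 0 0 0" --pt "0.055 0.025 0.1 0 0 0" --pt "0.055 0.025 0.14 0 0 0" --pt "0.055 0.025 0.14 0 0 0"

```text
time: 11.9
tool_pos: [0.6078, -0.0087, 0.249]
ee_rot: [3.136, -0.007, 0.596]
ft_force: [0.9, 0.4, -0.3]
width: 0.0003
```

jog_arm --pt "0.02 0.03 0.02 0 0 0" --pt "0.02 0.07 0.04 0 0 0" --pt "0.02 0.11 0.04 0 0 0" --pt "0.02 0.15 0.04 0 0 0" --pt "0.02 0.19 0.04 0 0 0" --pt "0.02 0.23 0.04 0 0 0" --pt "0.02 0.27 0.04 0 0 0" --pt "0.02 0.3 0.04 0 0 0"

```text
time: 12.7
tool_pos: [0.6238, 0.2947, 0.2821]
ee_rot: [-3.14, 0.002, 0.598]
ft_force: [-0.0, 0.7, 0.0]
width: -0.0001
```

jog_arm --pt "-0.02 0.03 0 0 0 0" --pt "-0.05 0.05 0 0 0 0" --pt "-0.08 0.08 0 0 0 0" --pt "-0.1 0.1 0 0 0 0" --pt "-0.13 0.12 0 0 0 0" --pt "-0.15 0.13 0 0 0 0" --pt "-0.15 0.13 0 0 0 0"

```text
time: 13.4
tool_pos: [0.4708, 0.4244, 0.2826]
ee_rot: [-3.139, 0.002, 0.602]
ft_force: [0.3, 0.2, 0.0]
width: -0.0004
```

```bash
python3 shot2.py q7
```

```text
13.4 [0.47076741 0.4243744  0.2826462 ] [-3.13945084e+00  2.45841710e-03  6.02063747e-01] [-0.79717514  0.48549879  0.04460509  1.38783998 -0.024396    1.27084572
 -0.14840178]
```

View pics/q7t.png

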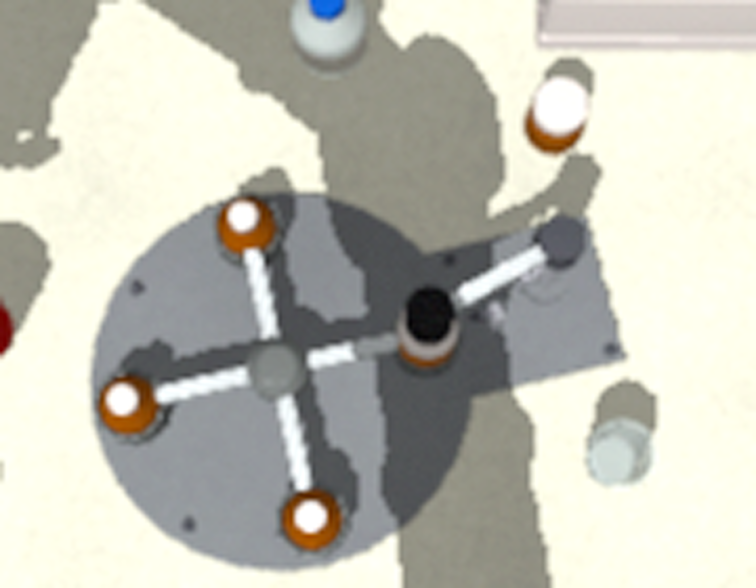

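View pics/q7s.png

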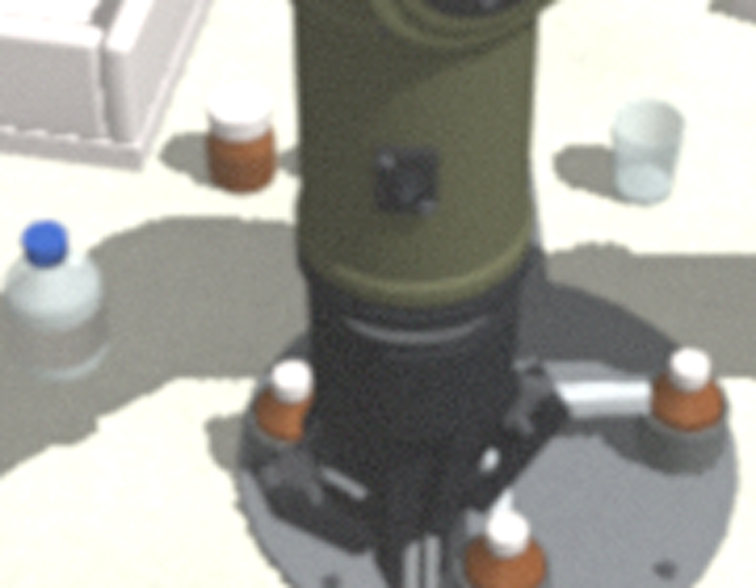

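```bash
python3 - <<'E'
from h import *
np.set_printoptions(precision=4,suppress=True)
T=lambda x,y:(220+x/4.2-.4,130+y/4.2-.4)
P={k:ray("top",*T(*v),z) for k,v,z in(("a",(243,216),.079),("b",(122,400),.079),("c",(311,516),.079),("head",(430,309),.142),("pivot",(562,238),.138),("post",(497,313),.076),("jar",(428,330),.079))}
H=np.array([.483,.1139,0])
for k,v in P.items(): d=v-H;print(k,v,np.hypot(*d[:2]),np.degrees(np.arctan2(d[1],d[0])))
a=np.radians(-76.5)
print("place",H[:2]+.115*np.array([np.cos(a),np.sin(a)]))
E
```

```text
a [0.5942 0.1411 0.079 ] 0.11443999310976344 13.7463784306223
b [0.4555 0.2267 0.079 ] 0.11610888024211896 103.68915281147588
c [0.3711 0.0881 0.079 ] 0.1147967465237614 -167.01307516498926
head [0.511  0.0033 0.142 ] 0.11406509120950817 -75.77000454870996
pivot [ 0.5633 -0.0909  0.138 ] 0.2199499799542399 -68.60073324554027
post [ 0.5209 -0.0485  0.076 ] 0.16677973217408265 -76.87493793077263
jar [0.5075 0.003  0.079 ] 0.11358392120926923 -77.55755768648436
place [0.5098 0.0021]
```

```bash
python3 -c "
from station import *
print(sign_off())"
```

```text
the job is handed in; nothing more can be done
None
```

The wide-mouth jar now stands at the measuring place with the head over it, and I handed the job in at about 13.5 s. No verdict was reported.

**What I did:** With the fingers shut, I pushed the spoke of the bottle 90° from the jar about 57° clockwise, in small steps, until the jar's spoke lined up with the index post. Then I pushed the bar of the swing arm anticlockwise until it met its end stop. There the force rose to about 9 N with no further movement. I backed off and moved the arm clear.

**Last checks (camera images):**
- **Jar:** its spoke points at about −76.5°, against −76.4 to −76.9° for the post. That puts the jar about 1 mm from the measuring place.
- **Head:** its centre is about 2 mm from the measuring place, within the 18 mm limit. From the jar centre itself it read about 4 mm.
- **Bottles and bench:** all three bottles stand upright in their cups. The bystanders visible in the last images (beaker, reagent bottle and spare jar) had not moved. The other three were outside or barely inside those images, but the arm never went near them at low height. The arm touches nothing.

**Disagreement:** the side camera puts the hub about 3 mm from where the top camera does. The angles from the two cameras agreed to about 1°.

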